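Wedge the die plate off its base and hold

TASK

Pick up the steel wedge by its orange grip, slide its thin end along the worktop into the slot under the plate of the small die set, and push it in until the plate has just lifted off its base: about 3 mm of daylight, and never as much as 6 mm. Only the wedge may lift the plate, so keep the hand off it; the bracket on top must stay riding on it, and the electrode, spool and connector standing around are to be left alone. Finish still gripping the wedge, holding it in place square in the slot and flat on the worktop with the plate resting on it.

Things in the scene. Friction and masses are not known exactly. Their poses are not given: they have to be found in the camera images.
- die_base: Dark steel U-shaped base of a small die set, fixed. Origin: on the worktop below the plate's middle; z up. Two legs 77 (x) x 46 (y) x 16 mm high flank a slot along x, 38 mm wide, its floor the worktop; open towards the base's -x (the robot's left, within 0.3 rad), closed by a rear bridge at x = +28 mm. Lugs reach y = +-78 mm; two guide pillars, 14 mm thick, 62 mm high, at y = +-51 mm.
- slot_mouth (a point): Middle of the lower front edge of the plate, over the mouth of the slot: at x = -35 mm, y = 0, z = 16 mm in the base's frame (does not rise with the plate). Axes as the base; the wedge goes in along +x.
- die_plate (a joint): Height of the plate above its rest on the base, m: 0 = lying on the base, grows as it lifts (free travel to 20 mm). The plate is aluminium-coloured, 70 (x) x 126 (y) x 20 mm, about 0.6 kg (0.4 to 0.85), guided vertically by the two pillars; it slides easily and sinks back under its weight.
- plate_top (a point): Middle of the plate's upper face, 20 mm above its underside; rises with the plate.
- wedge: Loose steel levelling wedge with orange grip, 110 mm long, 0.2 kg, flat on the worktop. Origin: centre of its underside; x along it to the thin end, z up. Taper 20 mm wide, from x = +55 mm (tip, 10 mm thick) to x = -15 mm (24 mm thick), rising 1 in 5: it meets the resting plate's front edge 30 mm behind the tip; each further 5 mm lifts 1 mm. Red line at x = +10 mm: see wedge_tip.
- wedge_grip (a point): Centre of the wedge's orange grip block, 40 (along x) x 24 (across, the way to grip it) x 36 mm high; at x = -35 mm, z = 18 mm in the wedge's frame. Axes as the wedge. The press's front panel hangs over the worktop's front edge (x = 0.37 m) right of y = +0.03 m, its lower edge 0.6 m up: pass under or left of it, e.g. with the hand tilted so that the wrist leans to the left.
- wedge_tip (a point): Middle of the wedge's thin end face, at x = +55 mm, z = 5 mm in the wedge's frame. The red line across the slope, 45 mm behind it, lies under the plate's front edge when the lift is 3 mm. Pushing in needs up to about 15 N; friction holds the wedge when pushing stops.
- bracket: Bent sheet-steel bracket with a brass-coloured nut, 24 x 60 x 28 mm, lying loose on top of the plate. Origin: centre of its underside.
- electrode: Copper electrode tip, 16 mm diameter, 43 mm high, standing loose on the worktop. Origin: centre of its underside.
- spool: Spool of solder wire with black flanges, 54 mm diameter, 37 mm high, standing loose on the worktop to one side. Origin: centre of its underside.
- connector: Black moulded connector, 49 x 27 x 18 mm, lying loose on the worktop at the far right. Origin: centre of its underside.

How it is judged:
By the outcome, as a careful person would: the job done as asked, in the order asked, and still so for the second after the job is handed in, while the arm keeps its last pose, push and grip.
It also fails if it takes over 38 s, if anything falls off the work surface, if the arm or the gripper's body presses on something with over 40 N, if the wrist force passes 120 N, or if a joint passes its speed limit or range.

ROBOT

A 7-joint arm with a two-finger parallel gripper is mounted at the origin on a cart in front of the work surface, level with it; the furniture and walls round the work are solid. World frame = base frame: x ahead of the robot, y to its left, z up, the work surface at z = 0. Lengths are in m, angles in rad, forces in N, time in s.
With the tool pointing down it reaches from about 0.35 to 0.9 m from the base axis. Payload 7.2 kg.
Tool frame: the origin (TCP) lies at the very end of the fingers, on their centre line; the grasp point (between the pads) lies 19 mm behind it; z points along the fingers, y is the line along which they close (so a half turn about z gives the same grasp; the last joint's range is limited). The gripper opens to 88 mm and grips with 3 to 60 N. Pads are 20 mm wide; open, the fingers measure 115 mm over their backs; the gripper's body (75 mm by 178 mm) begins 61 mm behind the grasp point.
Start: joints at [-1.276, 0.411, -0.013, 1.596, 0.006, 1.134, -0.082], TCP at [0.222, 0.584, 0.223] pointing down, gripper open.
Joint ranges: [-2.95, 2.95], [-0.29, 1.99], [-1.47, 1.44], [0.14, 2.54], [-1.03, 4.17], [0.13, 1.85], [-2.86, 2.86]. Speed limits (rad/s): [2.39, 2.39, 3.01, 3.01, 3.14, 3.14, 3.14].

INTERFACE

Orientations are given as a unit quaternion [x, y, z, w].
In Python, from bench import telemetry, optics, workorder gives the robot as it stands.
- The arm moves only by the tool send_rows, never from a script. Its arguments are lists of equal length, an entry for each row: "travel": the shift along the world's x, y, z in mm, a list of three; "twist": the turn, a rotation vector about the world's x, y, z in degrees, a list of three; "grip": the closure, from 0 (fully open) to 1 (shut). A call has 1 to 5 rows; each row is the pose to reach, as a shift and turn from the pose commanded when the call began; what a row does not reach only later rows make up. A row lasts 1/10 s, in which the tool goes at most 50 mm and 8.59 degrees, less where a joint would pass 70% of its speed; a pose out of reach is approached as far as the arm can. A call with a gripper value outside its range is refused whole. The fingers move at their own pace and stop on an object; the grip force is fixed at half the most. Time passes only in rows, so rows that repeat a pose let the fingers close. It gives the time, the measured TCP pose, the force, the opening and the grip force at its end, in the units of the state.
- telemetry.get_state(): the state, without advancing time (a new reading comes with each control period).
- optics.snapshot(name): name is "side" or "top" or "wrist"; returns a dict with "color" (400x640x3 uint8, red, green, blue), "camera_matrix" (3x3 intrinsics, pixels), "rvec" (rotation vector, rad) and "tvec" (3), from world to camera coordinates, as OpenCV has them; the wrist camera has in their place "tool_from_camera" (4x4, takes a point from camera to tool coordinates, whose origin is the TCP and whose axes are the flange's). Camera axes: x right, y down, z forward; pixel columns grow to the right and rows downward; lengths in m; the calibration is good to about 2 mm. A picture is of the moment at which its call begins: read the wrist's pose just before it. There is no depth.
- workorder.finish_job(): hands the job in; it is judged then, once.
The state is a dict: "time_s": time; "joint_pos": joint angles; "qd": joint speeds; "joint_torque": joint torques, N m; "tcp_pos": TCP position; "ee_rot": TCP orientation; "force": force on the tool from outside, world axes, zero at the start; "wrist_torque": the same for the moment, N m; "opening": finger opening in m; "finger_force": force on a finger pad.
Only numpy, scipy, OpenCV 4.12 (cv2) and the standard library are available. Lean on these libraries where they do the work, as an engineer would, in place of code of your own. Each camera call takes 0.05 s, during which the arm holds its last target. There are 200 camera calls.

## Working session

There is one attempt and no reset: what is moved stays moved. The work goes in short steps, Python scripts to look and compute and a tool call to move; the robot and the scene stay as the last step left them, time stands still between calls to the robot, and variables do not carry over. Pictures are saved under pics/ and viewed, at most 10 in all, crops included, and the job is handed in when it is done.

Besides the shell and the picture viewer there is one more tool, called by a JSON object that holds its "fn" and its "kwargs". send_rows: Moves the arm, as the interface text tells. Its arguments: {"type":"object","properties":{"travel":{"type":"array"},"twist":{"type":"array"},"grip":{"type":"array"}},"required":["travel","twist","grip"]}

```bash
mkdir -p pics
cat > h.py <<'E'
import numpy as np, cv2
from bench import telemetry, optics, workorder
from scipy.spatial.transform import Rotation as R
def snap(n,f=None):
    s=telemetry.get_state(); d=optics.snapshot(n)
    if f: cv2.imwrite('pics/'+f,d['color'][:,:,::-1])
    if n=='wrist':
        T=np.eye(4);T[:3,:3]=R.from_quat(s['ee_rot']).as_matrix();T[:3,3]=s['tcp_pos']
        W=np.linalg.inv(T@np.array(d['tool_from_camera']))
    else:
        W=np.eye(4);W[:3,:3]=cv2.Rodrigues(np.array(d['rvec'],float))[0];W[:3,3]=np.ravel(d['tvec'])
    return d['color'],np.array(d['camera_matrix']),W
def ray(K,W,px,z):
    "pixel -> world point at height z"
    C=np.linalg.inv(W);v=C[:3,:3]@np.linalg.inv(K)@[px[0],px[1],1];o=C[:3,3]
    return o+v*(z-o[2])/v[2]
def proj(K,W,P):
    P=np.atleast_2d(P);c=(W[:3,:3]@P.T).T+W[:3,3];p=(K@c.T).T
    return p[:,:2]/p[:,2:]
E
python3 - <<'E'
from h import *
a=snap('top','top0.png');b=snap('side','side0.png')
import pickle;pickle.dump((a,b),open('s0.pkl','wb'))
for x in(a,b):print(np.linalg.inv(x[2])[:3].round(3),x[1][0])
s=telemetry.get_state();print(s['tcp_pos'],s['ee_rot'],s['time_s'],s['opening'])
E
```

```text
[[ 0.016 -0.918  0.396  0.163]
 [-1.    -0.016  0.003 -0.17 ]
 [ 0.004 -0.396 -0.918  1.002]] [459.7608385    0.         326.57358885]
[[-1.    -0.018 -0.001  0.557]
 [-0.012  0.725 -0.689  0.6  ]
 [ 0.014 -0.689 -0.725  0.874]] [473.87204751   0.         321.34876664]
[0.22164464 0.58390058 0.22188031] [ 1.80366976e-01  9.83599112e-01 -7.27752541e-04 -1.01317228e-04] 0.1 0.08806269839732414
```

View pics/top0.png

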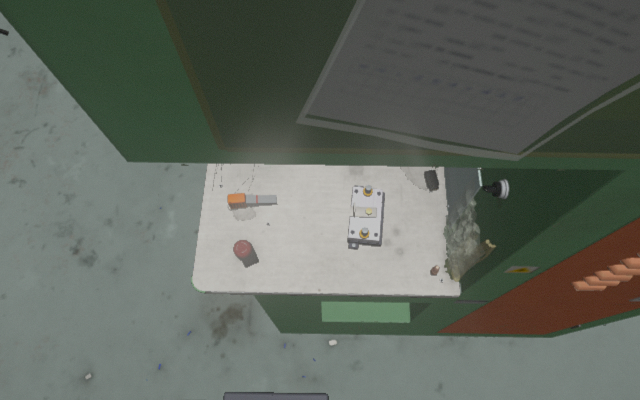

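View pics/side0.png

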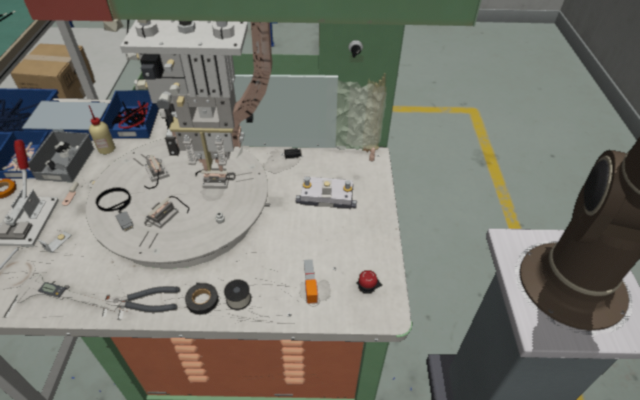

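The top view shows the wedge at about (252,200), its grip at (237,200) and tip at (277,200), with the die set at (366,216). The side view shows the wedge at (310,285), tip up at (308,262), and the die at (327,192). I'll enlarge both.

Run:
```python
import pickle
from h import *
a,b=pickle.load(open('s0.pkl','rb'))
t=cv2.resize(a[0][175:265,215:405],None,fx=4.2,fy=4.2,interpolation=cv2.INTER_CUBIC)[:300]
t=cv2.resize(a[0][180:255,220:400],(792,330),interpolation=cv2.INTER_CUBIC)   # x4.4
u1=cv2.resize(b[0][170:215,285:367],(396,217),interpolation=cv2.INTER_CUBIC)
u2=cv2.resize(b[0][255:310,285:367],(396,265),interpolation=cv2.INTER_CUBIC)
u=np.zeros((265,792,3),np.uint8);u[:217,:396]=u1;u[:,396:]=u2
cv2.imwrite('pics/z0.png',np.vstack([t,u])[:,:,::-1])
for n,(x,px,z) in dict(wtip=(a,(277,200),.01),grip=(a,(237,200),.036),die=(a,(366,213),.036),swtip=(b,(308,261),.01),sgrip=(b,(311,285),.036),sdie=(b,(327,188),.036)).items(): print(n,ray(x[1],x[2],px,z).round(3))
```

```text
wtip [ 0.582 -0.051  0.01 ]
grip [0.569 0.037 0.036]
die [ 0.542 -0.256  0.036]
swtip [ 0.583 -0.041  0.01 ]
sgrip [0.574 0.04  0.036]
sdie [ 0.542 -0.25   0.036]
```

View pics/z0.png

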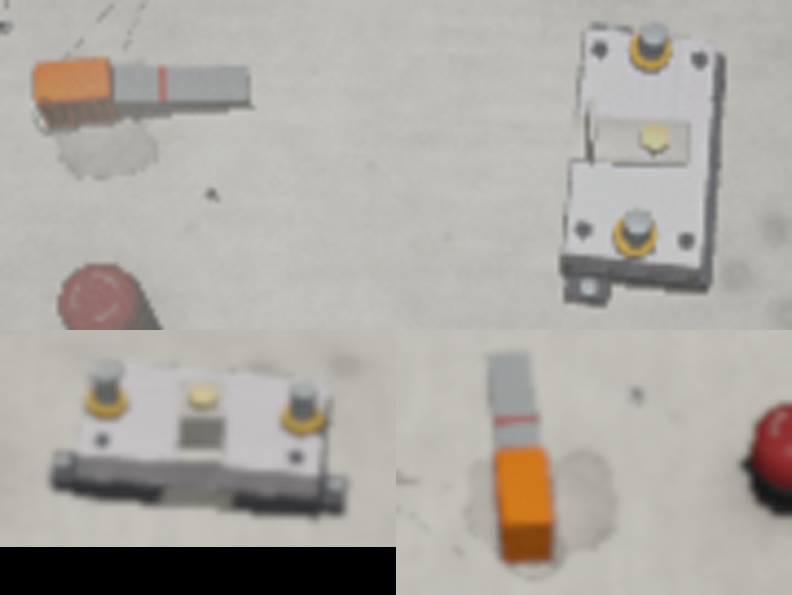

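The crops show the wedge with its grip's top face at x 34–111, y 58–102 and its tip edge at x≈249. They also show the plate's corners, the pillar tops and the bracket's flange standing at the front edge over the mouth. I'll fit both poses.

```bash
cat > fit.py <<'E'
from h import *
from scipy.optimize import least_squares
def fit(obs,x0):
    "obs: (K,W,px,modelpoint)"
    def P(q,m):
        c,s=np.cos(q[2]),np.sin(q[2]);return [q[0]+c*m[0]-s*m[1],q[1]+s*m[0]+c*m[1],m[2]]
    f=lambda q:np.ravel([proj(K,W,P(q,m))[0]-p for K,W,p,m in obs])
    r=least_squares(f,x0,x_scale=[.01,.01,.1],loss='soft_l1');return r.x,f(r.x).reshape(-1,2)
E
python3 - <<'E'
import pickle
from fit import *
a,b=pickle.load(open('s0.pkl','rb'))
T=lambda x,y,*m:(a[1],a[2],np.array([219.6+x/4.4,179.6+y/4.4]),m)
S1=lambda x,y,*m:(b[1],b[2],np.array([284.6+x/4.83,169.6+(y-330)/4.82]),m)
S2=lambda x,y,*m:(b[1],b[2],np.array([284.6+(x-396)/4.83,254.6+(y-330)/4.82]),m)
m=1e-3
wt=[T(34,63,-.055,.012,.036),T(109,58,-.015,.012,.036),T(112,99,-.015,-.012,.036),T(39,102,-.055,-.012,.036),T(248,67,.055,.01,.01),T(250,103,.055,-.01,.01)]
ws=[S2(488,353,.055,.01,.01),S2(530,352,.055,-.01,.01),S2(496,449,-.015,.012,.036),S2(549,447,-.015,-.012,.036),S2(500,523,-.055,.012,.036),S2(552,521,-.055,-.012,.036)]
dt=[T(588,28,-.035,.063,.036),T(720,42,.035,.063,.036),T(707,263,.035,-.063,.036),T(564,252,-.035,-.063,.036),T(655,33,0,.051,.062),T(638,218,0,-.051,.062)]
ds=[S1(106,368,0,.051,.062),S1(303,387,0,-.051,.062),S1(80,453,-.035,.063,.036),S1(323,468,-.035,-.063,.036)]
for n,o in dict(wt=wt,ws=ws,w=wt+ws,dt=dt,ds=ds,d=dt+ds).items():
    q,r=fit(o,[.57,0,-1.5] if n[0]=='w' else [.54,-.25,-1.5]);print(n,q.round(4),r.round(1).tolist())
E
```

```text
wt [ 0.5782  0.0051 -1.4584] [[-0.1, -0.1], [0.3, -0.4], [-0.1, -0.2], [-1.1, 0.7], [0.4, 0.2], [0.4, -0.2]]
ws [ 0.5777  0.0091 -1.4705] [[0.1, 0.3], [0.3, -0.0], [-0.6, -0.3], [-0.3, -0.7], [-0.2, 0.5], [0.7, 0.1]]
w [ 0.5779  0.0069 -1.4661] [[-0.8, -0.2], [-0.4, -0.4], [-0.9, -0.1], [-1.9, 0.6], [-0.3, 0.4], [-0.4, 0.1], [-0.1, -0.4], [0.0, -0.8], [-0.6, -1.2], [-0.3, -1.6], [-0.1, -0.4], [0.7, -0.8]]
dt [ 0.5445 -0.2563 -1.6656] [[-0.3, -0.6], [-0.0, -0.7], [-0.7, 0.9], [0.2, 0.0], [0.2, -0.2], [0.5, 0.4]]
ds [ 0.5421 -0.2543 -1.6419] [[0.2, 0.5], [0.4, -0.7], [-0.6, -0.2], [-0.1, 0.2]]
d [ 0.5434 -0.2559 -1.6601] [[-0.6, -0.1], [-0.4, -0.3], [-0.7, 1.3], [0.1, 0.6], [-0.1, 0.2], [0.5, 0.9], [-0.2, -0.2], [-0.2, -0.9], [-1.3, -1.0], [-0.9, 0.1]]
```

```bash
cat >> h.py <<'E'
def goal(yaw,tilt):
    "tool rotation gripping across a wedge at yaw, wrist leaning back by tilt (deg)"
    y=np.array([-np.sin(yaw),np.cos(yaw),0]);d=np.array([np.cos(yaw),np.sin(yaw),0])
    t=np.radians(tilt);z=d*np.sin(t)+np.array([0,0,-np.cos(t)])
    return R.from_matrix(np.c_[np.cross(y,z),y,z])
def delta(p,Rg):
    s=telemetry.get_state();print('t',s['time_s'],'d_mm',((np.array(p)-s['tcp_pos'])*1e3).round(1),'tw',np.degrees((Rg*R.from_quat(s['ee_rot']).inv()).as_rotvec()).round(2),'j',np.round(s['joint_pos'],2))
E
python3 - <<'E'
import pickle
from h import *
a,b=pickle.load(open('s0.pkl','rb'))
def tri(pa,pb):
    X=cv2.triangulatePoints(a[1]@a[2][:3],b[1]@b[2][:3],np.array(pa,float).reshape(2,1),np.array(pb,float).reshape(2,1));return (X[:3]/X[3]).ravel()
print(tri((242.6,248),(369,276)))
q=-1.466;d=np.array([np.cos(q),np.sin(q),0]);o=np.array([.578,.007,0])
g=o-.035*d;print('grip',g)
G=goal(q,35);ax=G.as_matrix()[:,2]
tcp=g+[0,0,.010];tcp=tcp+d*ax[:2]@d[:2]*0
# grasp point (19mm behind tcp) horizontally over grip centre
tcp[:2]-= (-.019*ax)[:2]
print('tcp',tcp,ax)
delta(tcp+[0,0,.12],goal(q,0));delta(tcp+[0,0,.12],G)
E
```

```text
[0.45322601 0.01484607 0.03767774]
grip [0.57433884 0.04180799 0.        ]Traceback (most recent call last):
  File "<stdin>", line 10, in <module>
ValueError: operands could not be broadcast together with shapes (3,) (2,)
```

```bash
cat >> h.py <<'E'
def tcp_for(g,yaw,tilt,z):
    G=goal(yaw,tilt);ax=G.as_matrix()[:,2];t=np.array([g[0]+.019*ax[0],g[1]+.019*ax[1],z]);return t,G
E
python3 - <<'E'
from h import *
q=-1.466
t,G=tcp_for((.5743,.0418),q,35,.010);print(t)
delta(t+[0,0,.12],goal(q,0));delta(t+[0,0,.12],G)
E
```

```text
[0.57543998 0.03096184 0.01      ]
t 0.1 d_mm [ 353.8 -552.9  -91.9] tw [ 6.000e-02 -7.000e-02 -6.321e+01] j [-1.28  0.41 -0.01  1.6   0.01  1.13 -0.08]
t 0.1 d_mm [ 353.8 -552.9  -91.9] tw [-29.09 -22.52 -61.13] j [-1.28  0.41 -0.01  1.6   0.01  1.13 -0.08]
```

{"fn": "send_rows", "kwargs": {"travel": [[30, -40, 0], [60, -80, 0], [95, -120, 0], [130, -160, 0], [165, -200, 0]], "twist": [[-3, -2.3, -6.2], [-6, -4.6, -12.4], [-9, -6.9, -18.6], [-12, -9.2, -24.8], [-15, -11.5, -31]], "grip": [0, 0, 0, 0, 0]}}

```text
time_s: 0.6
tcp_pos: [0.3813, 0.3899, 0.2228]
ee_rot: [0.435, 0.886, -0.11, 0.121]
force: [0.5, 1.5, -0.7]
opening: 0.0881
finger_force: 0.0
```

{"fn": "send_rows", "kwargs": {"travel": [[30, -40, 0], [60, -80, 0], [95, -120, 0], [130, -160, 0], [165, -200, 0]], "twist": [[-3, -2.3, -6.2], [-6, -4.6, -12.4], [-9, -6.9, -18.6], [-12, -9.2, -24.8], [-14, -11, -30]], "grip": [0, 0, 0, 0, 0]}}

```text
time_s: 1.1
tcp_pos: [0.54, 0.1979, 0.2221]
ee_rot: [0.638, 0.709, -0.201, 0.223]
force: [0.6, 0.4, -0.1]
opening: 0.0878
finger_force: 0.0
```

Run:
```python
from h import *
q=-1.466
t,G=tcp_for((.5743,.0418),q,35,.010)
delta(t+[0,0,.10],G);print(telemetry.get_state()['force'])
```

```text
t 1.1 d_mm [  35.5 -166.9 -112.1] tw [ 0.01 -0.02  0.01] j [-1.04  0.55  0.46  1.61  0.3   1.35 -0.62]
[ 0.63901148  0.40752664 -0.13695355]
```

{"fn": "send_rows", "kwargs": {"travel": [[8, -45, -20], [16, -90, -50], [24, -130, -80], [24, -153, -112], [24, -153, -112]], "twist": [[0, 0, 0], [0, 0, 0], [0, 0, 0], [0, 0, 0], [0, 0, 0]], "grip": [0, 0, 0, 0, 0]}}

```text
time_s: 1.6
tcp_pos: [0.5602, 0.0396, 0.1075]
ee_rot: [0.639, 0.708, -0.205, 0.221]
force: [-1.6, -0.2, 0.2]
opening: 0.088
finger_force: 0.0
```

Run:
```python
from h import *
q=-1.466
t,G=tcp_for((.5743,.0418),q,35,.010)
delta(t+[0,0,.10],G)
c,K,W=snap('wrist');o=np.array([.578,.007]);Rz=np.array([[np.cos(q),-np.sin(q)],[np.sin(q),np.cos(q)]])
im=c[:,:,::-1].copy()
for m in [(.055,.01,.01),(.055,-.01,.01),(-.015,.012,.036),(-.015,-.012,.036),(-.055,.012,.036),(-.055,-.012,.036)]:
    p=proj(K,W,[*(o+Rz@m[:2]),m[2]])[0];print(p.round(1));cv2.circle(im,tuple(int(v) for v in p.round()),2,(255,0,255),-1)
cv2.imwrite('pics/w1.png',im)
```

```text
t 1.6 d_mm [15.2 -8.7  2.5] tw [ 0.18 -0.41  0.25] j [-0.86  0.61  0.49  1.86  0.37  0.98 -0.56]
[348.4 210.2]
[326.2 210.1]
[358.8 177.3]
[324.3 177.2]
[364.2 131.4]
[324.5 131.4]
```

View pics/w1.png

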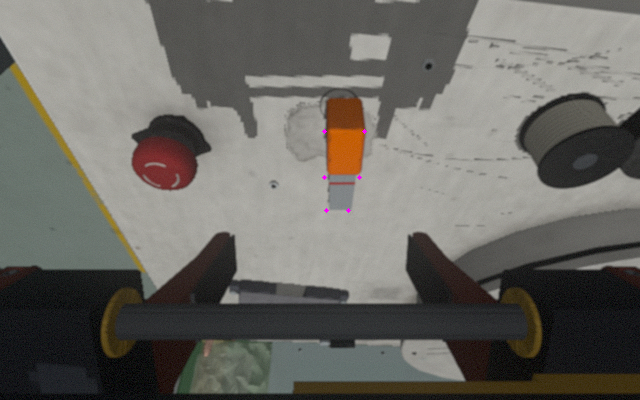

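The wrist view confirms the wedge fit to within about 2 mm: grip corners at (327,175)–(361,175), tip edge at (329–353,211). I'll let the arm settle and see how far it lags.

{"fn": "send_rows", "kwargs": {"travel": [[0, 0, -20], [0, 0, -40], [0, 0, -40]], "twist": [[0, 0, 0], [0, 0, 0], [0, 0, 0]], "grip": [0, 0, 0]}}

```text
time_s: 1.95
tcp_pos: [0.5628, 0.0473, 0.0693]
ee_rot: [0.636, 0.711, -0.201, 0.222]
force: [-0.5, -0.2, -0.4]
opening: 0.0876
finger_force: 0.0
```

Run:
```python
from h import *
q=-1.466
t,G=tcp_for((.575,.0418),q,35,.010)
delta(t,G)
```

```text
t 1.95 d_mm [ 13.4 -16.3 -59.3] tw [-0.11 -0.18 -0.25] j [-0.86  0.67  0.48  1.87  0.36  0.91 -0.59]
```

{"fn": "send_rows", "kwargs": {"travel": [[5, -8, -12], [13, -16, -25], [13, -16, -40], [13, -16, -50], [13, -16, -50]], "twist": [[0, 0, 0], [0, 0, 0], [0, 0, 0], [0, 0, 0], [0, 0, 0]], "grip": [0, 0, 0, 0, 0]}}

```text
time_s: 2.45
tcp_pos: [0.5754, 0.0293, 0.0189]
ee_rot: [0.637, 0.71, -0.202, 0.222]
force: [-0.6, -0.1, 0.9]
opening: 0.0881
finger_force: 0.0
```

Run:
```python
from h import *
q=-1.466
t,G=tcp_for((.575,.0418),q,35,.010)
delta(t,G)
```

```text
t 2.45 d_mm [ 0.8  1.6 -8.9] tw [-0.06 -0.2  -0.12] j [-0.81  0.76  0.47  1.87  0.36  0.81 -0.6 ]
```

{"fn": "send_rows", "kwargs": {"travel": [[0.5, 1.5, -5], [0.5, 1.5, -9], [0.5, 1.5, -9], [0.5, 1.5, -9], [0.5, 1.5, -9]], "twist": [[0, 0, 0], [0, 0, 0], [0, 0, 0], [0, 0, 0], [0, 0, 0]], "grip": [0, 0, 0.4, 0.6, 0.6]}}

```text
time_s: 2.95
tcp_pos: [0.577, 0.0312, 0.0119]
ee_rot: [0.638, 0.71, -0.2, 0.223]
force: [-0.3, 0.0, 0.4]
opening: 0.0676
finger_force: 0.0
```

{"fn": "send_rows", "kwargs": {"travel": [[0, 0, 0], [0, 0, 0], [0, 0, 0], [0, 0, 0], [0, 0, 0]], "twist": [[0, 0, 0], [0, 0, 0], [0, 0, 0], [0, 0, 0], [0, 0, 0]], "grip": [0.75, 0.9, 1, 1, 1]}}

```text
time_s: 3.45
tcp_pos: [0.5768, 0.031, 0.0117]
ee_rot: [0.638, 0.71, -0.201, 0.223]
force: [0.4, 0.4, -0.7]
opening: 0.0274
finger_force: 0.0
```

{"fn": "send_rows", "kwargs": {"travel": [[0, 0, 0], [0, 0, 0], [0, 0, 0]], "twist": [[0, 0, 0], [0, 0, 0], [0, 0, 0]], "grip": [1, 1, 1]}}

```text
time_s: 3.75
tcp_pos: [0.5769, 0.0311, 0.0116]
ee_rot: [0.637, 0.71, -0.201, 0.223]
force: [-0.9, 0.8, 1.5]
opening: 0.024
finger_force: 30.0
```

Run:
```python
from h import *
s=telemetry.get_state();print(s['wrist_torque'])
# wedge pose relative to tool: yaw in wrist equals tool y heading; go to pre-insert: tip 20mm before mouth
qd=-1.657;d=np.array([np.cos(qd),np.sin(qd)]);mouth=np.array([.543,-.2555])-.035*d;print('mouth',mouth)
for back in(.085,.075):   # grip-front of tip: tip 90mm ahead of grip centre
    g=mouth-d*(.090+back-.065)
    t,G=tcp_for(g,qd,35,.0117);print(back);delta(t,G)
```

```text
[ 0.48098472  0.12632725 -0.01972902]
mouth [ 0.54601339 -0.22062996]
0.085
t 3.75 d_mm [-2.23e+01 -1.53e+02  1.00e-01] tw [ -0.13  -0.05 -11.07] j [-0.81  0.78  0.46  1.86  0.36  0.8  -0.61]
0.075
t 3.75 d_mm [-2.320e+01 -1.629e+02  1.000e-01] tw [ -0.13  -0.05 -11.07] j [-0.81  0.78  0.46  1.86  0.36  0.8  -0.61]
```

{"fn": "send_rows", "kwargs": {"travel": [[-3, -15, 0], [-6, -35, 0], [-10, -55, 0], [-13, -75, 0], [-16, -90, 0]], "twist": [[0, 0, -2], [0, 0, -5], [0, 0, -8], [0, 0, -10], [0, 0, -11]], "grip": [1, 1, 1, 1, 1]}}

```text
time_s: 4.25
tcp_pos: [0.56, -0.0624, 0.0117]
ee_rot: [0.704, 0.643, -0.222, 0.202]
force: [-0.4, -0.1, -2.0]
opening: 0.0236
finger_force: 30.0
```

{"fn": "send_rows", "kwargs": {"travel": [[-1, -12, 0], [-3, -24, 0], [-4, -36, 0], [-6, -48, 0], [-6, -48, 0]], "twist": [[0, 0, 0], [0, 0, 0], [0, 0, 0], [0, 0, 0], [0, 0, 0]], "grip": [1, 1, 1, 1, 1]}}

```text
time_s: 4.75
tcp_pos: [0.5537, -0.1092, 0.0119]
ee_rot: [0.703, 0.645, -0.222, 0.202]
force: [0.5, 0.2, -2.3]
opening: 0.0238
finger_force: 30.0
```

Run:
```python
from h import *
import pickle
s=telemetry.get_state();print(s['wrist_torque'],s['force'])
qd=-1.657;d=np.array([np.cos(qd),np.sin(qd)]);mouth=np.array([.543,-.2555])-.035*d
t,G=tcp_for(mouth-d*.110,qd,35,.0117);delta(t,G)
a=snap('top');b=snap('side');w=snap('wrist');pickle.dump((a,b,w),open('s1.pkl','wb'))
t=cv2.resize(a[0][180:255,270:390],(800,500),interpolation=cv2.INTER_CUBIC)
cv2.imwrite('pics/t2.png',t[:,:,::-1]);cv2.imwrite('pics/w2.png',w[0][:,:,::-1])
```

```text
[ 0.71789692  0.00336526 -0.06342284] [ 0.51630097  0.22606241 -2.33721558]
t 4.75 d_mm [  0.8 -12.6  -0.2] tw [-0.07 -0.09  0.08] j [-0.63  0.77  0.52  1.92  0.34  0.74 -0.56]
```

View pics/w2.png

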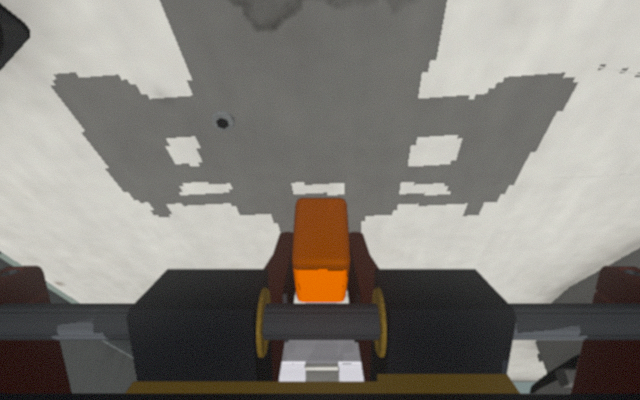

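The wrist view shows the grip held centrally in the fingers, at about (320,280). The die plate is just at the bottom edge, at (320,372). The top and side cameras should show the slot alignment.

Run:
```python
from h import *
import pickle
a,b,w=pickle.load(open('s1.pkl','rb'))
t=cv2.resize(a[0][185:250,290:390],(800,520),interpolation=cv2.INTER_CUBIC)
u=cv2.resize(b[0][170:240,285:371],(800,651),interpolation=cv2.INTER_CUBIC)
cv2.imwrite('pics/z2.png',np.hstack([cv2.resize(t,(400,260)),cv2.resize(u[:640],(400,320))[:260]])[:,:,::-1])
cv2.imwrite('pics/z2.png',np.vstack([cv2.resize(a[0][188:238,290:390],(600,300),interpolation=cv2.INTER_CUBIC),cv2.resize(b[0][175:225,280:380],(600,300),interpolation=cv2.INTER_CUBIC)])[:,:,::-1])
```

```text
(no output)
```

View pics/z2.png

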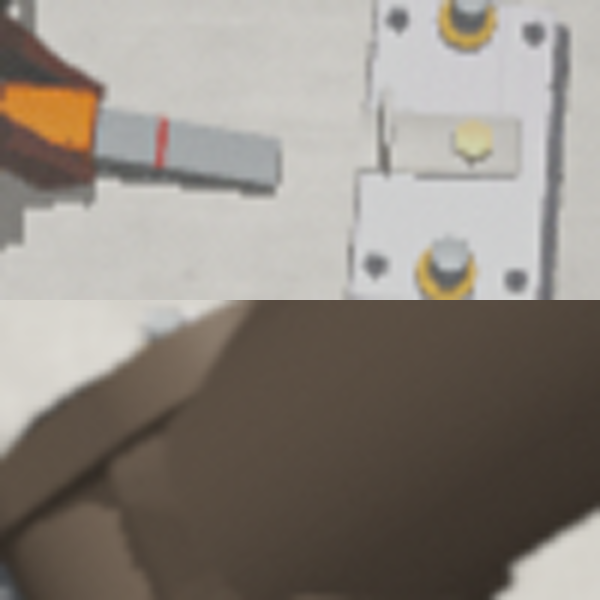

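The top crop shows the wedge square-on: tip edge at (280,145)–(276,188), red line at x≈161, plate front edge near x≈365. The arm blocks the side camera.

Run:
```python
from fit import *
import pickle
a,b,w=pickle.load(open('s1.pkl','rb'))
T=lambda x,y,*m:(a[1],a[2],np.array([289.6+x/6,187.6+y/6]),m)
q,r=fit([T(281,145,.055,.01,.01),T(276,188,.055,-.01,.01),T(165,118,.01,.01,.019),T(159,167,.01,-.01,.019),T(97,104,-.015,.01,.024),T(94,161,-.015,-.01,.024)],[.55,-.14,-1.65])
print(q,r.round(1).tolist())
qd=-1.6656;die=np.array([.5445,-.2563])
for qd,die in((-1.6656,die),(-1.657,np.array([.543,-.2555]))):
    d=np.array([np.cos(qd),np.sin(qd)]);n=np.array([-d[1],d[0]]);mouth=die-.035*d
    tip=q[:2]+.055*np.array([np.cos(q[2]),np.sin(q[2])])
    print('tip along',(tip-mouth)@d,'lat',(tip-mouth)@n,'origin lat',(q[:2]-mouth)@n,'dyaw deg',np.degrees(qd-q[2]),'d',d)
```

```text
[ 0.55160628 -0.13436542 -1.67100512] [[-0.0, -0.6], [-0.1, 0.2], [-0.0, 0.3], [-0.1, 0.2], [0.5, 0.6], [-0.2, -0.8]]
tip along -0.03206052961821225 lat -0.004765451943178399 origin lat -0.004468171558691969 dyaw deg 0.30969080546385946 d [-0.09466173 -0.9955095 ]
tip along -0.03143114812855982 lat -0.002625254567806304 origin lat -0.0018549979165050098 dyaw deg 0.8024345092763641 d [-0.08609695 -0.99628676]
```

{"fn": "send_rows", "kwargs": {"travel": [[3, -6, -0.5], [2.5, -16, -0.5], [1.5, -26, -0.5], [0.5, -36, -0.5], [0.5, -36, -0.5]], "twist": [[0, 0, 0.4], [0, 0, 0.4], [0, 0, 0.4], [0, 0, 0.4], [0, 0, 0.4]], "grip": [1, 1, 1, 1, 1]}}

```text
time_s: 5.4
tcp_pos: [0.5556, -0.1436, 0.0116]
ee_rot: [0.7, 0.648, -0.22, 0.203]
force: [0.4, -2.2, 4.2]
opening: 0.0239
finger_force: 30.0
```

{"fn": "send_rows", "kwargs": {"travel": [[-0.5, -6, 0], [-1, -12, 0], [-1.5, -17, 0], [-1.5, -17, 0]], "twist": [[0, 0, 0], [0, 0, 0], [0, 0, 0], [0, 0, 0]], "grip": [1, 1, 1, 1]}}

```text
time_s: 5.8
tcp_pos: [0.555, -0.1594, 0.0116]
ee_rot: [0.7, 0.648, -0.22, 0.204]
force: [2.4, -0.6, 4.4]
opening: 0.0241
finger_force: 30.0
```

Run:
```python
from h import *
import pickle
s=telemetry.get_state();print(s['wrist_torque'],s['force'],s['tcp_pos'])
a=snap('top');pickle.dump(a,open('s2.pkl','wb'))
cv2.imwrite('pics/z3.png',cv2.resize(a[0][185:245,310:390],(800,600),interpolation=cv2.INTER_CUBIC)[:,:,::-1])
```

```text
[-0.15947455 -0.17493855  0.32480675] [ 2.38172477 -0.58489187  4.36273238] [ 0.55500253 -0.15937538  0.01158842]
```

View pics/z3.png

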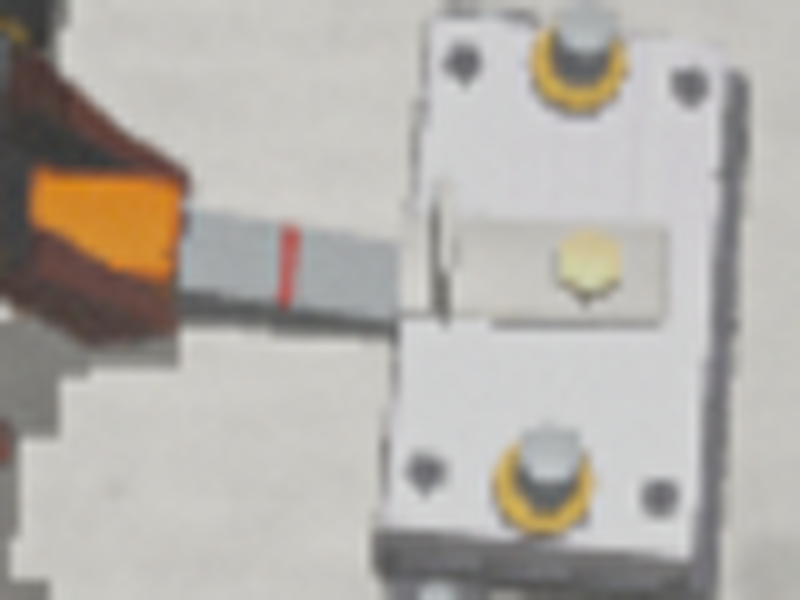

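The wedge's thin end is under the plate, with the red line at (290,265) and the plate's front edge at x≈400. The plate is still down. I'll check lateral centring numerically from this one image.

Run:
```python
from fit import *
import pickle
a=pickle.load(open('s2.pkl','rb'))
T=lambda x,y,*m:(a[1],a[2],np.array([309.55+x/10,184.55+y/10]),m)
q,r=fit([T(299,228,.01,.01,.019),T(290,307,.01,-.01,.019),T(184,208,-.015,.01,.024),T(179,297,-.015,-.01,.024),T(32,172,-.055,.012,.036),T(180,180,-.015,.012,.036)],[.55,-.18,-1.66])
print(q,r.round(1).tolist())
D,r=fit([T(432,18,-.035,.063,.036),T(728,48,.035,.063,.036),T(694,553,.035,-.063,.036),T(385,533,-.035,-.063,.036),T(586,20,0,.051,.062),T(549,442,0,-.051,.062)],[.54,-.25,-1.65])
print(D,r.round(1).tolist())
d=np.array([np.cos(D[2]),np.sin(D[2])]);n=np.array([-d[1],d[0]]);mouth=D[:2]-.035*d
print('redline along',(q[:2]-mouth)@d+.01,'origin lat',(q[:2]-mouth)@n,'dyaw deg',np.degrees(D[2]-q[2]),d)
s=telemetry.get_state();z=R.from_quat(s['ee_rot']).as_matrix();print('tool y heading',np.degrees(np.arctan2(z[1,1],z[0,1])),np.degrees(D[2])+90)
```

```text
[ 0.55278962 -0.1854921  -1.631251  ] [[-0.3, -0.1], [-0.0, 0.1], [0.4, 0.3], [0.2, -0.5], [-1.8, -0.2], [0.9, 0.3]]
[ 0.54403753 -0.255202   -1.66015585] [[-0.4, -0.8], [0.2, -0.8], [0.3, 0.6], [-0.5, -0.7], [-0.1, 0.5], [0.3, 1.0]]
redline along -0.025212805552679775 origin lat 0.0024962143139590836 dyaw deg -1.6561258878393021 [-0.08924065 -0.99601009]
tool y heading -4.398869344955068 -5.119923750091715
```

{"fn": "send_rows", "kwargs": {"travel": [[-1, -3, 0], [-1.5, -6, 0], [-2, -10, 0], [-2, -10, 0]], "twist": [[0, 0, -0.7], [0, 0, -0.7], [0, 0, -0.7], [0, 0, -0.7]], "grip": [1, 1, 1, 1]}}

```text
time_s: 6.25
tcp_pos: [0.5531, -0.169, 0.0116]
ee_rot: [0.704, 0.644, -0.221, 0.202]
force: [1.5, 2.1, 6.4]
opening: 0.0237
finger_force: 30.0
```

{"fn": "send_rows", "kwargs": {"travel": [[-0.2, -2, 0], [-0.4, -4, 0], [-0.4, -4, 0]], "twist": [[0, 0, 0], [0, 0, 0], [0, 0, 0]], "grip": [1, 1, 1]}}

```text
time_s: 6.55
tcp_pos: [0.5531, -0.1719, 0.0116]
ee_rot: [0.704, 0.644, -0.22, 0.202]
force: [0.6, 6.6, 11.0]
opening: 0.0238
finger_force: 30.0
```

{"fn": "send_rows", "kwargs": {"travel": [[-0.2, -2, 0], [-0.4, -4, 0], [-0.4, -4, 0]], "twist": [[0, 0, 0], [0, 0, 0], [0, 0, 0]], "grip": [1, 1, 1]}}

```text
time_s: 6.85
tcp_pos: [0.5535, -0.1739, 0.0115]
ee_rot: [0.704, 0.645, -0.219, 0.202]
force: [-0.2, 14.2, 15.9]
opening: 0.024
finger_force: 30.0
```

Run:
```python
from h import *
import pickle
s=telemetry.get_state();print(s['wrist_torque'],s['force'],s['tcp_pos'])
z=R.from_quat(s['ee_rot']).as_matrix();print('tool y heading',np.degrees(np.arctan2(z[1,1],z[0,1])))
a=snap('top');b=snap('side');pickle.dump((a,b),open('s3.pkl','wb'))
cv2.imwrite('pics/z4.png',cv2.resize(a[0][185:245,310:390],(800,600),interpolation=cv2.INTER_CUBIC)[:,:,::-1])
```

```text
[ 0.6829661   0.514505   -0.30252241] [-0.1941265  14.17677882 15.90287977] [ 0.55349025 -0.1739484   0.01151236]
tool y heading -4.927098985177148
```

View pics/z4.png

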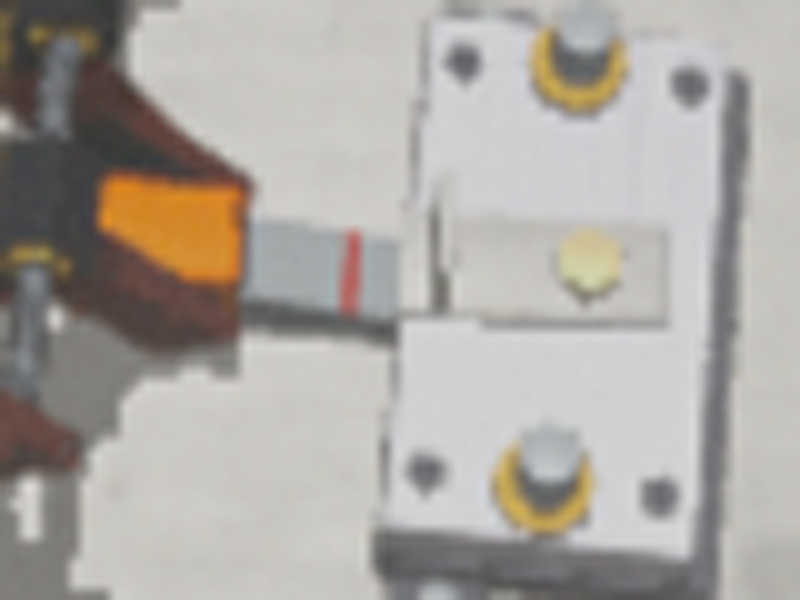

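The red line is now at (350,270), about 10 mm short of the plate's edge, and contact has begun (14 N push). I'll continue gently and ease off the downward force.

{"fn": "send_rows", "kwargs": {"travel": [[-0.2, -1, 1], [-0.3, -3, 1.2], [-0.4, -4, 1.2], [-0.4, -4, 1.2]], "twist": [[0, 0, 0], [0, 0, 0], [0, 0, 0], [0, 0, 0]], "grip": [1, 1, 1, 1]}}

```text
time_s: 7.35
tcp_pos: [0.5526, -0.1783, 0.0116]
ee_rot: [0.703, 0.645, -0.219, 0.202]
force: [1.1, 8.2, 3.5]
opening: 0.0239
finger_force: 30.0
```

{"fn": "send_rows", "kwargs": {"travel": [[-0.1, -1, 0], [-0.3, -3, 0], [-0.3, -3, 0]], "twist": [[0, 0, 0], [0, 0, 0], [0, 0, 0]], "grip": [1, 1, 1]}}

```text
time_s: 7.65
tcp_pos: [0.5523, -0.1814, 0.0116]
ee_rot: [0.703, 0.645, -0.219, 0.202]
force: [1.8, 8.2, 3.2]
opening: 0.0237
finger_force: 30.0
```

{"fn": "send_rows", "kwargs": {"travel": [[-0.1, -1, 0], [-0.2, -2.5, 0], [-0.2, -2.5, 0], [-0.2, -2.5, 0]], "twist": [[0, 0, 0], [0, 0, 0], [0, 0, 0], [0, 0, 0]], "grip": [1, 1, 1, 1]}}

```text
time_s: 8.05
tcp_pos: [0.5521, -0.1838, 0.0116]
ee_rot: [0.703, 0.645, -0.219, 0.202]
force: [0.1, 9.3, 3.5]
opening: 0.0242
finger_force: 30.0
```

Run:
```python
from h import *
import pickle
s=telemetry.get_state();print(s['wrist_torque'],s['force'],s['tcp_pos'])
a0=pickle.load(open('s3.pkl','rb'))[0]
ims=[snap('top') for _ in range(4)];a=(np.mean([i[0] for i in ims],0).astype(np.uint8),)+ims[0][1:];pickle.dump(a,open('s4.pkl','wb'))
f=lambda i:cv2.resize(i[185:245,320:385],(400,369),interpolation=cv2.INTER_CUBIC)
cv2.imwrite('pics/z5.png',np.hstack([f(a0[0]),f(a[0])])[:,:,::-1])
# plate shift between rest (s2) and now
r=pickle.load(open('s2.pkl','rb'))[0]
g=lambda i:cv2.cvtColor(i,cv2.COLOR_RGB2GRAY).astype(np.float32)
for n,(y0,y1,x0,x1) in dict(plate=(224,243,347,384),nut=(203,219,356,377),plate2=(188,204,352,382)).items():
    A=g(r)[y0:y1,x0:x1];B=g(a[0])[y0:y1,x0:x1];M=np.eye(2,3,dtype=np.float32)
    c,M=cv2.findTransformECC(A,B,M,cv2.MOTION_TRANSLATION);print(n,c,M[:,2])
print('px per 1mm lift',proj(a[1],a[2],[[.545,-.255,.036],[.545,-.255,.037]]))
```

```text
[ 1.26879203 -0.19290212  0.18974809] [0.12182    9.31175024 3.46772044] [ 0.55213861 -0.18378957  0.01159677]
plate 0.9630328370733667 [ 0.0978643  -0.17090446]Traceback (most recent call last):
  File "<stdin>", line 13, in <module>
cv2.error: OpenCV(4.12.0) /io/opencv/modules/video/src/ecc.cpp:574: error: (-7:Iterations do not converge) NaN encountered. in function 'findTransformECC'
```

View pics/z5.png

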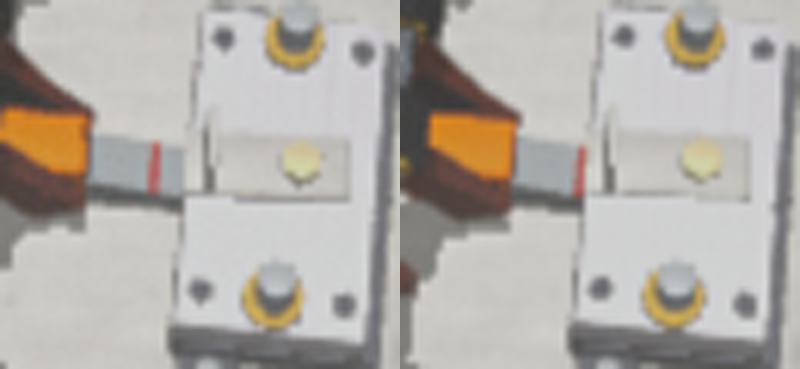

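The left panel is the earlier state. On the right, the red line is right at the plate's front edge, about (580,170), and the bracket still rides on the plate. A check of the lift from the plate's image shift comes next.

Run:
```python
from h import *
import pickle
a=pickle.load(open('s4.pkl','rb'));r=pickle.load(open('s2.pkl','rb'))[0]
p=proj(a[1],a[2],[[.545,-.255,.036],[.545,-.255,.039]]);print('px for 3mm',p[1]-p[0])
g=lambda i:cv2.GaussianBlur(cv2.cvtColor(i,cv2.COLOR_RGB2GRAY).astype(np.float32),(0,0),.7)
A,B=g(r),g(a[0])
pts=np.array([[356.3,191],[379,193.5],[352.6,232],[376,234.5],[368.8,211.3],[363,224]],np.float32).reshape(-1,1,2)
q,s,e=cv2.calcOpticalFlowPyrLK(A.astype(np.uint8),B.astype(np.uint8),pts,None,winSize=(9,9),maxLevel=0)
print((q-pts).reshape(-1,2).round(2))
gx,gy=np.gradient(A)[::-1]
for n,(y0,y1,x0,x1) in dict(plateL=(225,241,349,384),nut=(204,218,358,377),all=(188,243,350,384)).items():
    w=np.s_[y0:y1,x0:x1];M=np.c_[gx[w].ravel(),gy[w].ravel()];print(n,np.linalg.lstsq(M,(A-B)[w].ravel(),rcond=None)[0])
w=a[0]
```

```text
px for 3mm [ 0.1082819  -0.48886997]
[[ 0.11 -0.39]
 [ 0.14 -0.42]
 [-0.01 -0.35]
 [ 0.13 -0.16]
 [-0.2  -0.41]
 [-0.27  0.03]]
plateL [ 0.09892795 -0.32124412]
nut [ 0.06387593 -0.5591091 ]
all [ 0.08914474 -0.31878397]
```

{"fn": "send_rows", "kwargs": {"travel": [[-0.1, -1, 0], [-0.1, -1, 0], [-0.1, -1, 0], [-0.1, -1, 0], [-0.1, -1, 0]], "twist": [[0, 0, 0], [0, 0, 0], [0, 0, 0], [0, 0, 0], [0, 0, 0]], "grip": [1, 1, 1, 1, 1]}}

```text
time_s: 8.75
tcp_pos: [0.552, -0.1847, 0.0116]
ee_rot: [0.703, 0.645, -0.219, 0.202]
force: [1.2, 9.0, 4.2]
opening: 0.0238
finger_force: 30.0
```

{"fn": "send_rows", "kwargs": {"travel": [[0, 0, 0], [0, 0, 0], [0, 0, 0], [0, 0, 0], [0, 0, 0]], "twist": [[0, 0, 0], [0, 0, 0], [0, 0, 0], [0, 0, 0], [0, 0, 0]], "grip": [1, 1, 1, 1, 1]}}

```text
time_s: 9.25
tcp_pos: [0.552, -0.1847, 0.0116]
ee_rot: [0.703, 0.645, -0.219, 0.202]
force: [1.8, 9.5, 3.5]
opening: 0.024
finger_force: 30.0
```

Run:
```python
from h import *
import pickle
s=telemetry.get_state();z=R.from_quat(s['ee_rot']).as_matrix();print('tool y heading',np.degrees(np.arctan2(z[1,1],z[0,1])),s['force'],'tilt',np.degrees(np.arccos(-z[2,2])),'roll',np.degrees(z[2,1]))
a=snap('top');r=pickle.load(open('s2.pkl','rb'))[0]
cv2.imwrite('pics/z6.png',cv2.resize(a[0][185:245,310:390],(800,600),interpolation=cv2.INTER_CUBIC)[:,:,::-1])
g=lambda i:cv2.GaussianBlur(cv2.cvtColor(i,cv2.COLOR_RGB2GRAY),(0,0),.7)
pts=np.array([[356.3,191],[379,193.5],[352.6,232],[376,234.5],[368.8,211.3]],np.float32).reshape(-1,1,2)
q,_,_=cv2.calcOpticalFlowPyrLK(g(r),g(a[0]),pts,None,winSize=(9,9),maxLevel=0);print((q-pts).reshape(-1,2).round(2))
```

```text
tool y heading -4.9236760166562865 [1.81775118 9.51459602 3.51817884] tilt 34.6668303160582 roll 0.043756578996785894
[[ 0.17 -0.4 ]
 [ 0.2  -0.36]
 [-0.02 -0.34]
 [ 0.13 -0.19]
 [-0.17 -0.39]]
```

View pics/z6.png

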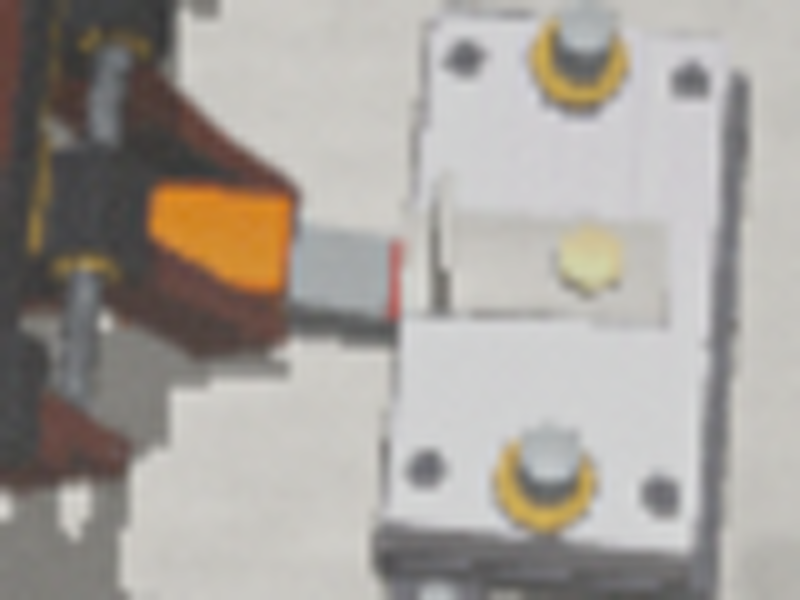

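The red line is now half covered at the plate's front edge, at (396,280). The bracket sits in place, the wedge is square and nothing is moving, so I'm handing in.

```bash
python3 -c "
from h import *
print(workorder.finish_job())"
```

```text
the job is handed in; nothing more can be done
None
```

The job is handed in after about 9 s: the wedge is still gripped, pushed in to its red line square in the slot, and the plate is up about 3 mm (estimated from the red line, the tool travel and a coarse image shift) with the bracket still riding on it.

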